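# Snap the setting block into its latch rack

### The arm

A 6-joint arm with a two-finger parallel gripper is mounted at the origin on a cart in front of the work surface, level with it; the furniture and walls round the work are solid. World frame = base frame: x ahead of the robot, y to its left, z up, the work surface at z = 0. Lengths are in m, angles in rad, forces in N, time in s.
With the tool pointing down it reaches from about 0.35 to 0.775 m from the base axis. Payload 7.3 kg.
Tool frame: the origin (TCP) lies at the centre of the arm's flange, where the gripper is bolted on; the fingertips stand 178 mm ahead of it and the grasp point (between the pads) lies 159 mm ahead of it; z points along the fingers, y is the line along which they close (so a half turn about z gives the same grasp; the last joint's range is limited). The gripper opens to 92 mm and grips with 3 to 60 N. Pads are 19 mm wide; open, the fingers measure 130 mm over their backs; the gripper's body (75 mm by 190 mm) begins 47 mm behind the grasp point.
Start: joints at [0.961, 0.342, 1.524, -0, 1.275, -0.146], TCP at [0.235, 0.47, 0.405] pointing down, gripper open.
Joint ranges: [-2.53, 2.53], [-0.77, 2.02], [0.04, 2.7], [-1, 4.14], [0.28, 2.66], [-3.11, 3.11]. Speed limits (rad/s): [2.57, 2.57, 3.14, 3.14, 3.14, 3.14].

### API

Orientations are given as [roll, pitch, yaw] about the fixed x, y, z axes, in that order (R = Rz(yaw) Ry(pitch) Rx(roll)).
In Python, from cell import robot gives the robot as it stands.
- The arm moves only by the tool shift_gripper, called by a JSON object that holds its "name" and its "arguments", one argument or row to a line. Schema: {"type":"object","properties":{"plan":{"type":"array","items":{"type":"array","prefixItems":[{"type":"array","items":{"type":"number"},"minItems":3,"maxItems":3},{"type":"array","items":{"type":"number"},"minItems":3,"maxItems":3}],"minItems":2,"maxItems":2},"minItems":1,"maxItems":8},"jaw":{"type":"number"},"clamp_n":{"type":"number"},"only":{"type":"string"},"quiet":{"type":"boolean"},"lines":{"type":"string"}},"required":["plan"],"additionalProperties":false}. plan is a list of rows, 1 to 8 of them, each written [[dx, dy, dz], [rx, ry, rz]]: dx, dy, dz in m, then a rotation vector rx, ry, rz in rad; each row shifts and turns the commanded pose from where the row before left it, along the tool's axes as they then stand; what a row does not reach is not made up. A row lasts 1/12 s, in which the tool goes at most 0.0417 m and 0.125 rad, less where a joint would pass 70% of its speed; a pose out of reach is approached as far as the arm can. jaw is the finger opening in m, set as the call begins (left out keeps the last). The fingers move at their own pace and stop on an object; clamp_n is the grip in N (left out, the last holds). Time passes only in rows, so rows that do not move let the fingers close. The tool returns the time, the measured TCP pose, the force, the opening and the grip force at its end. only (a regular expression) keeps the lines of the reply that match it, lines (a string "A,B") keeps lines A to B, and quiet returns only ok. Input that does not fit is refused with a message, and nothing moves.
- robot.observe(): the state, without advancing time (a new reading comes with each control period).
- robot.read_camera(name): name is "side" or "top"; returns a dict with "image" (480x640x3 uint8, red, green, blue), "fx", "fy", "cx", "cy" (pixels), "pose" (4x4, takes a point from camera to world coordinates). Camera axes: x right, y down, z forward; pixel columns grow to the right and rows downward; lengths in m; the calibration is good to about 2 mm. A picture is of the moment at which its call begins. There is no depth.
- robot.hand_in(): hands the job in; it is judged then, once.
The state is a dict: "time": time; "qpos": joint angles; "qvel": joint speeds; "joint_efforts": joint torques, N m; "tool_pos": TCP position; "tool_rot": TCP orientation; "contact_force": force on the tool from outside, world axes, zero at the start; "torque": the same for the moment, N m; "opening": finger opening in m; "grip_force": force on a finger pad.
Only numpy, scipy, OpenCV 4.12 (cv2) and the standard library are available. Lean on these libraries where they do the work, as an engineer would, in place of code of your own. Each camera call takes 0.05 s, during which the arm holds its last target. There are 200 camera calls.

### The job

Put the loose steel setting block (the one with three holes, not the wooden offcuts) away in the empty slot of the two-slot rack. Lay it lengthwise over the slot, holes up, and press it straight down past the spring latch until it lies flat on the slot floor and the latch snaps back out over it, then let go.

Things in the scene. Friction and masses are not known exactly. Their poses are not given: they have to be found in the camera images.
- setting_block: Ground grey steel block, three holes in its top, 36 x 62 x 24 mm (own x, y, z), 0.27 to 0.45 kg, lying loose and flat on the bench. Origin: centre of its underside; y along the 62 mm, z up. Grasp across the 36 mm (its x) from above. Two wooden offcuts of like shape (34x75x20, 30x50x16 mm) lie near and are not wanted; the three may swap places.
- rack: Fixed aluminium base, 130 x 205 x 10 mm, origin under its centre, x away from the robot, with two like slots 100 mm apart side by side along its y. One already holds a setting block (fixed), the other is empty; either may be the left one. At the far (+x) end of each slot stands a spring latch, up to 63 mm above the bench.
- slot_free: The empty slot. Origin: centre of its pocket floor, 13 mm above the bench; x along its length to the latch, z up. The block lies with its y along slot x (either way round). Pocket 67 (x) x 41 mm (y), 2.5 mm clear each side; end stops and corner guides 12 mm high, then flared 4 mm wider up to 20 mm. Long sides open for fingers at x -20 to 20 mm. Latch housing x 37 to 65, knob to 78 mm.
- latch_free (a joint): Catch of the empty slot, sliding along slot x: 0 = out, tip at slot x 24 mm, underside 26 mm above the floor (2 mm over a seated block); grows to 0.014 m as pressed back to +x. Above the tip its face slopes back to x 36 mm at height 50 mm, so a block pressed down drives it back. Spring 2 N + 200 N/m; takes about 4 to 8 N down; it snaps back to 0 once the block is home.

How it is judged:
By the outcome, as a careful person would: the job done as asked, in the order asked, and still so for the second after the job is handed in, with the robot touching nothing.
It also fails if it takes over 40 s, if anything falls off the work surface, if the arm or the gripper's body presses on something with over 40 N, if the wrist force passes 120 N, or if a joint passes its speed limit or range.

## Working session

There is one attempt and no reset: what is moved stays moved. The work goes in short steps, Python scripts to look and compute and a tool call to move; the robot and the scene stay as the last step left them, time stands still between calls to the robot, and variables do not carry over. Pictures are saved under pics/ and viewed, at most 10 in all, crops included, and the job is handed in when it is done.

```bash
ls; mkdir -p pics; python3 - <<'E'
from cell import robot
import cv2,numpy as np
s=robot.observe(); print(s)
for n in ("side","top"):
    c=robot.read_camera(n); cv2.imwrite(f"pics/{n}0.png",c["image"][:,:,::-1]); print(n,c["fx"],c["fy"],c["cx"],c["cy"],np.round(c["pose"],4).tolist())
E
```

```text
pics
{'time': 0.0, 'qpos': array([ 9.60981040e-01,  3.42703920e-01,  1.52501365e+00, -2.41746857e-05,
        1.27542509e+00, -1.46011053e-01]), 'qvel': array([ 6.36997726e-04,  1.56430170e-03, -1.11199516e-03, -5.45971835e-05,
        8.81110344e-06, -1.18578254e-03]), 'joint_efforts': array([ 1.35168789e-04, -4.31250679e+01, -2.44216722e+01,  7.17248255e-02,
        5.59438672e-02, -1.07883723e-04]), 'tool_pos': array([0.23476677, 0.46942584, 0.4040557 ]), 'tool_rot': array([-3.14005578e+00, -2.02643915e-04,  2.67779532e+00]), 'contact_force': array([-0.1679502 , -0.51062674,  0.02750782]), 'torque': array([ 0.02500999,  0.01610696, -0.00586472]), 'grip_force': 0.0, 'opening': 0.09181294806956457}
side 555.1091002198941 555.1091002198941 313.9875160832436 234.6219752998007 [[0.8298, -0.323, 0.4552, 0.1372], [-0.5579, -0.4552, 0.694, -0.4424], [-0.0169, -0.8297, -0.5579, 0.5264], [0.0, 0.0, 0.0, 1.0]]
top 486.83783340648915 486.83783340648915 315.25838367095986 234.51524084694685 [[-0.0272, -0.993, 0.1147, 0.4344], [-0.9994, 0.0246, -0.0241, 0.1469], [0.0211, -0.1152, -0.9931, 0.8996], [0.0, 0.0, 0.0, 1.0]]
```

View pics/top0.png

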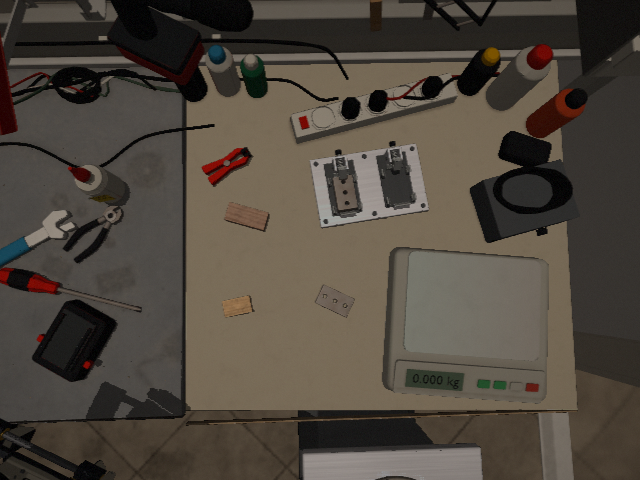

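View pics/side0.png

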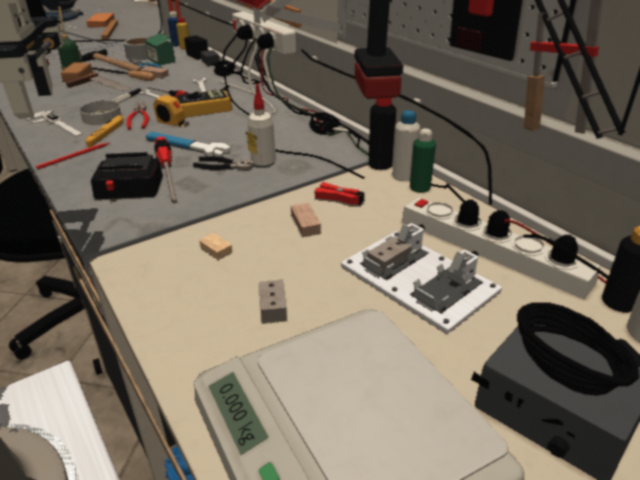

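The top view shows the setting block at (335,300) with three holes, the offcuts at (246,216) and (237,306), the full slot at (345,190) and the free slot at (397,185). In the side view the block is at (272,300) and the free slot at (447,285).

```bash
python3 - <<'E'
import cv2,numpy as np
t=cv2.imread("pics/top0.png"); s=cv2.imread("pics/side0.png")
def crop(im,x,y,w,h,k): return cv2.resize(im[y:y+h,x:x+w],None,fx=k,fy=k,interpolation=cv2.INTER_CUBIC)
a=crop(t,300,135,133,100,3); b=crop(t,300,270,133,100,3)
c=crop(s,340,215,170,127.__int__(),2.347); d=crop(s,235,260,133,100,3)
R=lambda i:cv2.resize(i,(400,300))
cv2.imwrite("pics/c1.png",np.vstack([np.hstack([R(a),R(b)]),np.hstack([R(c),R(d)])]))
E
```

```text
File "<stdin>", line 5
    c=crop(s,340,215,170,127.__int__(),2.347); d=crop(s,235,260,133,100,3)
                            ^
SyntaxError: invalid decimal literal
```

```bash
python3 - <<'E'
import cv2,numpy as np
t=cv2.imread("pics/top0.png"); s=cv2.imread("pics/side0.png")
def crop(im,x,y,w,h): return cv2.resize(im[y:y+h,x:x+w],(400,300),interpolation=cv2.INTER_CUBIC)
a=crop(t,300,135,133,100); b=crop(t,305,275,64,48)
c=crop(s,340,215,168,126); d=crop(s,240,270,64,48)
cv2.imwrite("pics/c1.png",np.vstack([np.hstack([a,b]),np.hstack([c,d])]))
E
```

```text
(no output)
```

View pics/c1.png

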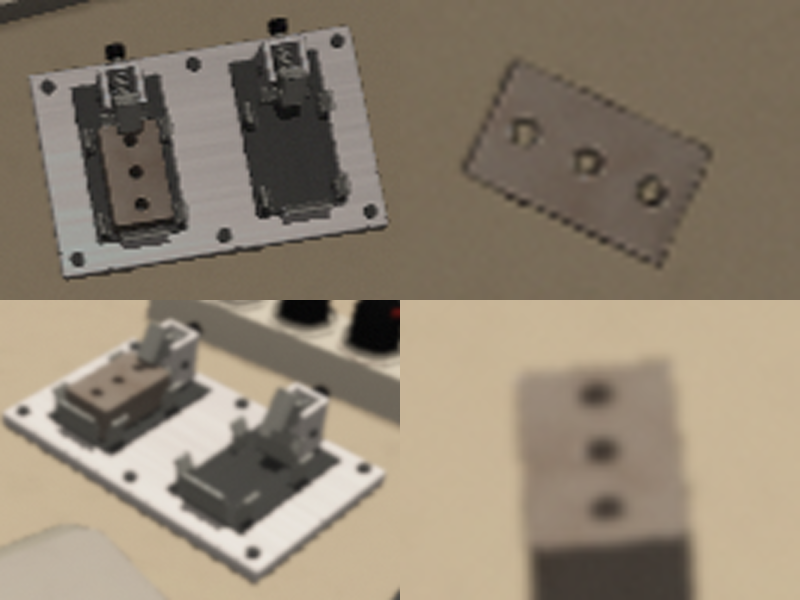

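The crops show the loose block's holes in top at about (325,296), (335,301), (345,305). The full slot's holes are in both views, and the free slot's dark floor spans about (378–414, 155–205) in top.

```bash
cat > h.py <<'E'
import numpy as np,cv2
from scipy.optimize import least_squares
K={'side':(555.109,313.9875,234.622),'top':(486.8378,315.2584,234.5152)}
def get(robot,n):
    c=robot.read_camera(n); return c["image"][:,:,::-1].copy(),c
def ray(c,u,v):
    d=c["pose"][:3,:3]@np.array([(u-c["cx"])/c["fx"],(v-c["cy"])/c["fy"],1.]); return c["pose"][:3,3],d/np.linalg.norm(d)
def onz(c,u,v,z): o,d=ray(c,u,v); return o+d*(z-o[2])/d[2]
def tri(a,ua,b,ub):
    o1,d1=ray(a,*ua);o2,d2=ray(b,*ub); s=np.linalg.lstsq(np.c_[d1,-d2],o2-o1,rcond=None)[0]
    p,q=o1+s[0]*d1,o2+s[1]*d2; return (p+q)/2,np.linalg.norm(p-q)
def dark(im,u,v,r=3):
    "centroid of the dark spot near u,v"
    g=im.astype(float).mean(2); x,y=int(round(u)),int(round(v)); w=g[y-r:y+r+1,x-r:x+r+1]
    w=np.clip(np.percentile(w,60)-w-5,0,None); Y,X=np.mgrid[-r:r+1,-r:r+1]
    return x+(w*X).sum()/w.sum(),y+(w*Y).sum()/w.sum()
E
python3 - <<'E'
from cell import robot
from h import *
np.set_printoptions(precision=4,suppress=True)
T,ct=get(robot,"top");S,cs=get(robot,"side")
ft=lambda X,Y,x0,y0,k:(x0+(X+.5)/k-.5,y0+(Y+.5)/k-.5)
A=lambda X,Y:ft(X,Y,300,135,3.0075);B=lambda X,Y:ft(X-400,Y,305,275,6.25)
C=lambda X,Y:ft(X,Y-300,340,215,2.381);D=lambda X,Y:ft(X-400,Y-300,240,270,6.25)
def show(name,t,s,r=3,ref=True):
    if ref: t2,s2=dark(T,*t,r),dark(S,*s,r)
    else: t2,s2=t,s
    p,e=tri(ct,t2,cs,s2); print(name,p,'gap',round(e,4),'shift',np.round(np.subtract(t2,t),1),np.round(np.subtract(s2,s),1)); return p
for i,(t,s) in enumerate([((525,131),(596,395)),((588,161),(602,450)),((651,190),(606,507))]): show(f'block hole{i}',B(*t),D(*s),3,False)
for X in [(513,60),(712,153),(661,265),(463,172)]: print('blk corner@24',onz(ct,*B(*X),.024)[:2])
print('side-view block top corners')
for X in [(520,378),(670,362),(690,540),(528,548)]: print(onz(cs,*D(*X),.024)[:2])
for n,t,s in [('BL',(77,259),(23,411)),('Bm',(224,235),(130,476)),('BR',(371,211),(253,552)),('TR',(337,40),(364,467)),('Tm',(193,63),(241,403))]: show('screw '+n,A(*t),C(*s),3)
show('held near',A(141,205),C(97,393),2,False); show('held mid',A(135,172),C(120,377),2,False)
# rack outline by mask
g=cv2.cvtColor(T,cv2.COLOR_BGR2HSV); m=((g[:,:,1]<40)&(g[:,:,2]>120)).astype(np.uint8); m[:,:300]=0;m[:,435:]=0;m[:140]=0;m[235:]=0
q=np.argwhere(m)[:,::-1]; P=np.array([onz(ct,u,v,.010)[:2] for u,v in q],np.float32); r=cv2.minAreaRect(P); print('rack rect',r,'n',len(q))
E
```

```text
block hole0 [0.4253 0.112  0.0234] gap 0.0001 shift [0. 0.] [0. 0.]
block hole1 [0.4164 0.0942 0.0235] gap 0.0001 shift [0. 0.] [0. 0.]
block hole2 [0.4075 0.0766 0.0237] gap 0.0005 shift [0. 0.] [0. 0.]
blk corner@24 [0.4456 0.1148]
blk corner@24 [0.4177 0.0587]
blk corner@24 [0.3865 0.0744]
blk corner@24 [0.4143 0.13  ]
side-view block top corners
[0.4137 0.1269]
[0.4451 0.1119]
[0.4165 0.0565]
[0.3863 0.0744]
screw BL [0.5615 0.1061 0.0107] gap 0.0001 shift [0.  0.3] [-0.1 -0.2]
screw Bm [0.5742 0.0151 0.0106] gap 0.0 shift [-0.   0.3] [-0.2  0.2]
screw BR [ 0.587  -0.0759  0.0104] gap 0.0005 shift [-0.4  0.2] [-0.2  0.3]
screw TR [ 0.6959 -0.0607  0.0111] gap 0.0002 shift [-0.1  0.3] [-0.2  0.3]
screw Tm [0.6831 0.0302 0.0108] gap 0.0001 shift [-0.1  0.3] [0.2 0. ]
held near [0.5904 0.0678 0.0354] gap 0.0003 shift [0. 0.] [0. 0.]
held mid [0.6106 0.0706 0.0378] gap 0.0016 shift [0. 0.] [0. 0.]
rack rect ((0.6287205219268799, 0.022716626524925232), (0.12833277881145477, 0.2036726027727127), 8.026632308959961) n 3743
```

{"name": "shift_gripper", "arguments": {
  "plan": [
    [[-0.03,-0.0231,0],[0,0,0]],
    [[-0.03,-0.0231,0],[0,0,0]],
    [[-0.03,-0.0231,0],[0,0,0]],
    [[-0.03,-0.0231,0],[0,0,0]],
    [[-0.03,-0.0231,0],[0,0,0]],
    [[-0.03,-0.0231,0],[0,0,0]],
    [[-0.03,-0.0231,0],[0,0,0]],
    [[-0.03,-0.0231,0],[0,0,0]]
  ],
  "jaw": 0.09
}}

```text
time: 0.87
tool_pos: [0.3671, 0.1952, 0.4048]
tool_rot: [3.141, 0.0, 2.678]
contact_force: [1.4, 0.7, 0.5]
opening: 0.09
grip_force: 0.0
```

{"name": "shift_gripper", "arguments": {
  "plan": [
    [[-0.03,-0.0231,0],[0,0,0]],
    [[-0.03,-0.0231,0],[0,0,0]],
    [[-0.03,-0.0231,0],[0,0,0]],
    [[0,0,0],[0,0,0.12]],
    [[0,0,0],[0,0,0.12]],
    [[0,0,0],[0,0,0.12]],
    [[0,0,0],[0,0,0.12]],
    [[0,0,0],[0,0,0.12]]
  ]
}}

```text
time: 1.53
tool_pos: [0.4163, 0.0945, 0.4046]
tool_rot: [-3.141, -0.0, 2.071]
contact_force: [0.9, -0.5, -0.3]
opening: 0.0905
grip_force: 0.0
```

{"name": "shift_gripper", "arguments": {
  "plan": [
    [[0,0,0],[0,0,0.12]],
    [[0,0,0],[0,0,0.12]],
    [[0,0,0],[0,0,0.12]],
    [[0,0,0],[0,0,0.12]],
    [[0,0,0],[0,0,0.12]],
    [[0,0,0],[0,0,0.12]],
    [[0,0,0],[0,0,0.12]],
    [[0,0,0],[0,0,0.12]]
  ]
}}

```text
time: 2.2
tool_pos: [0.4162, 0.0947, 0.4046]
tool_rot: [-3.141, 0.0, 1.112]
contact_force: [0.6, -0.8, 0.0]
opening: 0.09
grip_force: 0.0
```

```bash
cat >> h.py <<'E'
def go(robot,goal,yaw):
    "shift in the tool's axes and tool-z turn to reach goal pointing down with tool y at yaw-90deg"
    from scipy.spatial.transform import Rotation as R
    s=robot.observe(); r=R.from_euler('xyz',s['tool_rot']); g=R.from_euler('xyz',[np.pi,0,np.radians(yaw)])
    print('shift',np.round(r.inv().apply(np.array(goal)-s['tool_pos']),4),'rotvec',np.round((r.inv()*g).as_rotvec(),4),'t',round(s['time'],2),'q',np.round(s['qpos'],2))
E
python3 - <<'E'
from cell import robot
from h import *
go(robot,[.4162,.0943,.25],63.4)
E
```

```text
shift [-0.0003  0.0002  0.1546] rotvec [-0.0003  0.0001  0.0053] t 2.2 q [0.04 0.16 1.77 0.   1.21 0.5 ]
```

{"name": "shift_gripper", "arguments": {
  "plan": [
    [[0,0,0.035],[0,0,0.005]],
    [[0,0,0.035],[0,0,0]],
    [[0,0,0.035],[0,0,0]],
    [[0,0,0.035],[0,0,0]],
    [[0,0,0.035],[0,0,0]],
    [[0,0,0.02],[0,0,0]],
    [[0,0,0.01],[0,0,0]],
    [[0,0,0],[0,0,0]]
  ]
}}

```text
time: 2.87
tool_pos: [0.4155, 0.0946, 0.1975]
tool_rot: [-3.137, 0.002, 1.113]
contact_force: [0.1, 1.0, -0.1]
opening: 0.0899
grip_force: 0.0
```

```bash
python3 - <<'E'
from cell import robot
from h import *
go(robot,[.4162,.0943,.182],63.4)
for n in ("top","side"):
    im,c=get(robot,n); cv2.imwrite(f"pics/{n}1.png",im)
t=cv2.imread("pics/top1.png");s=cv2.imread("pics/side1.png")
cv2.imwrite("pics/c2.png",np.hstack([cv2.resize(t[240:360,255:415],(400,300)),cv2.resize(s[210:330,190:350],(400,300))]))
E
```

```text
shift [0.0001 0.0008 0.0155] rotvec [-0.0045  0.0024  0.0062] t 2.87 q [0.04 0.48 2.03 0.   0.63 0.5 ]
```

View pics/c2.png

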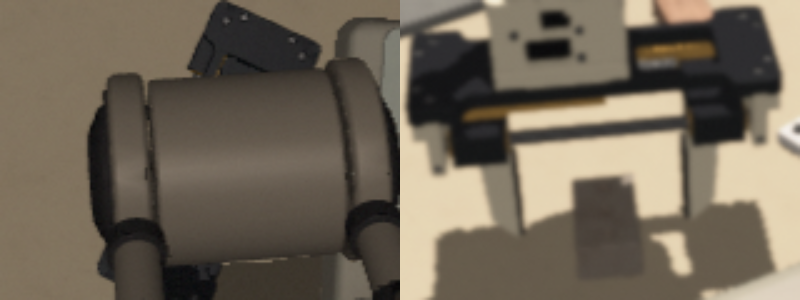

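The block sits between the fingers in the side view, at about (605,230) in the crop, with the fingers at 520 and 690.

{"name": "shift_gripper", "arguments": {
  "plan": [
    [[0,0.0005,0.01],[0,0,0.005]],
    [[0,0,0.005],[0,0,0]],
    [[0,0,0],[0,0,0]]
  ]
}}

```text
time: 3.22
tool_pos: [0.4168, 0.0944, 0.1849]
tool_rot: [3.141, -0.0, 1.108]
contact_force: [0.0, 0.1, -0.2]
opening: 0.0903
grip_force: 0.0
```

{"name": "shift_gripper", "arguments": {
  "plan": [
    [[0,0,0],[0,0,0]],
    [[0,0,0],[0,0,0]],
    [[0,0,0],[0,0,0]],
    [[0,0,0],[0,0,0]],
    [[0,0,0],[0,0,0]],
    [[0,0,0],[0,0,0]],
    [[0,0,0],[0,0,0]],
    [[0,0,0],[0,0,0]]
  ],
  "jaw": 0.02,
  "clamp_n": 40
}}

```text
time: 3.88
tool_pos: [0.4168, 0.0945, 0.1847]
tool_rot: [-3.142, -0.0, 1.108]
contact_force: [-1.2, -0.4, -0.6]
opening: 0.0412
grip_force: 0.0
```

```bash
python3 - <<'E'
from cell import robot
from h import *
go(robot,[.4162,.0943,.30],63.4)
E
```

```text
shift [-0.0004 -0.0004 -0.1153] rotvec [-0.     -0.0001  0.0013] t 3.88 q [0.04 0.51 2.04 0.   0.6  0.51]
```

{"name": "shift_gripper", "arguments": {
  "plan": [
    [[0,0,0.003],[0,0,0]],
    [[0,0,0],[0,0,0]],
    [[0,0,0],[0,0,0]],
    [[0,0,0],[0,0,0]],
    [[0,0,0],[0,0,0]],
    [[0,0,0],[0,0,0]]
  ],
  "jaw": 0.02,
  "clamp_n": 40
}}

```text
time: 4.38
tool_pos: [0.4168, 0.0945, 0.1823]
tool_rot: [3.141, -0.0, 1.108]
contact_force: [-1.4, -0.1, 11.1]
opening: 0.0361
grip_force: 40.0
```

{"name": "shift_gripper", "arguments": {
  "plan": [
    [[0,0,-0.01],[0,0,0]],
    [[0,0,-0.03],[0,0,0]],
    [[0,0,-0.03],[0,0,0]],
    [[0,0,-0.03],[0,0,0]],
    [[0,0,0],[0,0,0]],
    [[0,0,0],[0,0,0]]
  ]
}}

```text
time: 4.88
tool_pos: [0.4169, 0.0945, 0.2825]
tool_rot: [3.139, -0.002, 1.108]
contact_force: [-0.3, 0.4, -2.5]
opening: 0.0355
grip_force: 40.0
```

```bash
python3 - <<'E'
from cell import robot
from h import *
im,c=get(robot,"side"); cv2.imwrite("pics/side2.png",im[100:340,150:470])
im,c=get(robot,"top"); cv2.imwrite("pics/top2.png",im)
go(robot,[.6243,-.0284,.284],8)
E
```

```text
shift [-0.0169  0.2411 -0.0039] rotvec [-0.0013  0.0019  0.9682] t 4.98 q [0.04 0.33 1.95 0.   0.87 0.51]
```

View pics/side2.png

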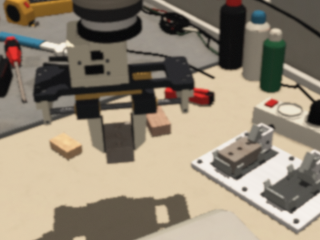

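The block is held level between the fingers, at about (118,140) in the crop. Next I carry it over the free slot.

{"name": "shift_gripper", "arguments": {
  "plan": [
    [[-0.0024,0.0344,0],[0,0,0]],
    [[-0.0024,0.0344,0],[0,0,0]],
    [[-0.0024,0.0344,0],[0,0,0]],
    [[-0.0024,0.0344,0],[0,0,0]],
    [[-0.0024,0.0344,0],[0,0,0]],
    [[-0.0024,0.0344,0],[0,0,0]],
    [[-0.0024,0.0344,0],[0,0,0]],
    [[0,0,0],[0,0,0.121]]
  ]
}}

```text
time: 5.65
tool_pos: [0.6284, -0.0317, 0.2785]
tool_rot: [3.14, 0.001, 0.985]
contact_force: [-1.1, 0.0, -1.5]
opening: 0.0359
grip_force: 40.0
```

{"name": "shift_gripper", "arguments": {
  "plan": [
    [[0,0,0],[0,0,0.121]],
    [[0,0,0],[0,0,0.121]],
    [[0,0,0],[0,0,0.121]],
    [[0,0,0],[0,0,0.121]],
    [[0,0,0],[0,0,0.121]],
    [[0,0,0],[0,0,0.121]],
    [[0,0,0],[0,0,0.121]],
    [[0,0,0],[0,0,0]]
  ]
}}

```text
time: 6.32
tool_pos: [0.6243, -0.0281, 0.2788]
tool_rot: [-3.14, 0.005, 0.135]
contact_force: [-0.1, -0.2, -2.8]
opening: 0.036
grip_force: 40.0
```

```bash
python3 - <<'E'
from cell import robot
from h import *
go(robot,[.6243,-.0284,.25],8)
for n in ("top","side"):
    im,c=get(robot,n); cv2.imwrite(f"pics/{n}3.png",im)
t=cv2.imread("pics/top3.png");s=cv2.imread("pics/side3.png")
cv2.imwrite("pics/c3.png",np.hstack([cv2.resize(t[130:250,310:470],(400,300)),cv2.resize(s[200:320,350:510],(400,300))]))
E
```

```text
shift [0.0001 0.0003 0.0288] rotvec [-0.0015  0.0046 -0.0043] t 6.32 q [-0.17  0.64  1.39  0.    1.11  1.27]
```

View pics/c3.png

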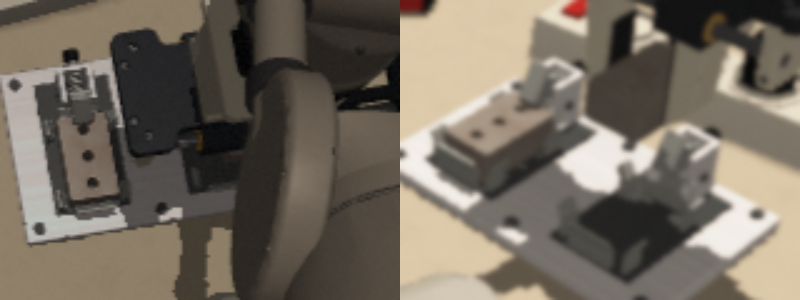

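The block is held above the free slot. I'll check the slot centre along its length and across before going down.

```bash
python3 - <<'E'
from cell import robot
from h import *
T,ct=get(robot,"top");S,cs=get(robot,"side")
A=lambda X,Y:(300+(X+.5)/3.0075-.5,135+(Y+.5)/3.0075-.5); C=lambda X,Y:(340+(X+.5)/2.381-.5,215+(Y-300+.5)/2.381-.5)
a=np.radians(8);R=np.array([[np.cos(a),-np.sin(a)],[np.sin(a),np.cos(a)]]); c=np.array([.62865,.02265])
f=lambda p:np.round((R.T@(p[:2]-c))*1000,1)
for n,X,z in [('held nearL',(108,222),.037),('held nearR',(175,213),.037),('held mid hole',(135,172),.037),('held near hole',(141,205),.037),('free floor: near L',(262,217),.010),('free floor far L',(229,64),.010),('far R',(311,52),.010),('stop top',(303,208),.033),('stop bottom near',(308,220),.013)]: print(n,f(onz(ct,*A(*X),z)))
for n,X,z in [('held near hole S',(97,393),.037),('held mid S',(120,377),.037),('held top nearL',(65,390),.037),('held top nearR',(104,413),.037)]: print(n,f(onz(cs,*C(*X),z)))
T0=cv2.imread('pics/top0.png');S0=cv2.imread('pics/side0.png')
cv2.imwrite('pics/c4.png',np.hstack([cv2.resize(T0[140:215,370:430],(400,500),interpolation=cv2.INTER_CUBIC),cv2.resize(S0[245:325,410:474],(400,500),interpolation=cv2.INTER_CUBIC)]))
E
```

```text
held nearL [-39.   71.6]
held nearR [-40.1  31.1]
held mid hole [-11.6  50.4]
held near hole [-32.   50.3]
free floor: near L [-47.1 -25.4]
free floor far L [ 51.6 -22.7]
far R [ 50.9 -74.9]
stop top [-49.  -46.3]
stop bottom near [-54.  -52.5]
held near hole S [-33.2  48.5]
held mid S [-9.6 50.3]
held top nearL [-45.4  64.5]
held top nearR [-45.6  31.4]
```

View pics/c4.png

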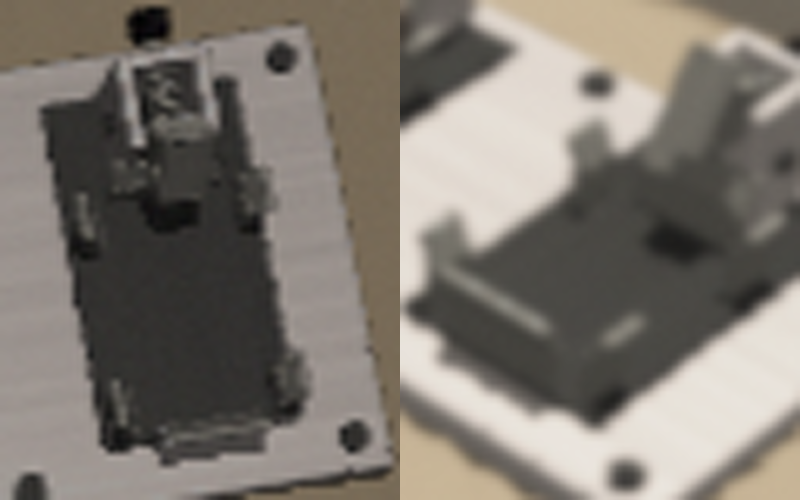

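The guides and end stop are symmetrical about the expected centre. The slot x offset of about -12 mm agrees with the full slot's holes.

{"name": "shift_gripper", "arguments": {
  "plan": [
    [[0,0.0003,0.015],[-0.0015,0.004,-0.004]],
    [[0,0,0.015],[0,0,0]],
    [[0,0,0.008],[0,0,0]],
    [[0,0,0],[0,0,0]],
    [[0,0,0],[0,0,0]]
  ]
}}

```text
time: 6.93
tool_pos: [0.6248, -0.0284, 0.2434]
tool_rot: [3.141, -0.003, 0.145]
contact_force: [0.1, -0.2, -2.1]
opening: 0.0357
grip_force: 40.0
```

```bash
python3 - <<'E'
from cell import robot
from h import *
go(robot,[.6240,-.0285,.215],8)
for n in ("top","side"):
    im,c=get(robot,n); cv2.imwrite(f"pics/{n}5.png",im)
s=cv2.imread("pics/side5.png")
cv2.imwrite("pics/c5.png",cv2.resize(s[210:330,370:530],(640,480),interpolation=cv2.INTER_CUBIC))
E
```

```text
shift [-0.0009 -0.0001  0.0283] rotvec [ 0.0011 -0.003   0.0051] t 6.93 q [-0.17  0.68  1.43 -0.    1.03  1.26]
```

View pics/c5.png

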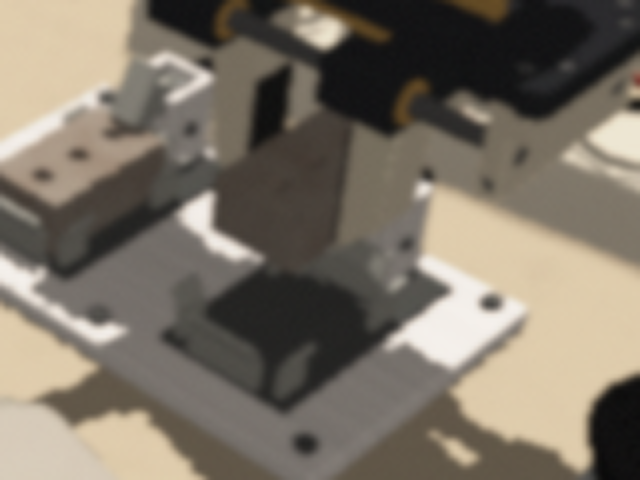

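```bash
python3 - <<'E'
from cell import robot
from h import *
S,cs=get(robot,"side")
a=np.radians(8);R=np.array([[np.cos(a),-np.sin(a)],[np.sin(a),np.cos(a)]]); c=np.array([.62865,.02265])
for X in [(214,230),(298,271)]: print(np.round(R.T@(onz(cs,370+X[0]/4-.4,210+X[1]/4-.4,.061)[:2]-c)*1000,1))
E
```

```text
[-39.1 -34.3]
[-36.5 -67.8]
```

{"name": "shift_gripper", "arguments": {
  "plan": [
    [[-0.0008,0,0.007],[0.001,-0.003,0.005]],
    [[0,0,0.007],[0,0,0]],
    [[0,0,0.007],[0,0,0]],
    [[0,0,0.004],[0,0,0]],
    [[0,0,0],[0,0,0]]
  ]
}}

```text
time: 7.5
tool_pos: [0.6232, -0.0285, 0.2168]
tool_rot: [-3.141, 0.003, 0.139]
contact_force: [-3.5, -0.3, -4.9]
opening: 0.0358
grip_force: 40.0
```

```bash
python3 - <<'E'
from cell import robot
from h import *
s,cs=get(robot,"side"); t,ct=get(robot,"top")
o=robot.observe(); print(o['contact_force'],o['tool_pos'],o['tool_rot'])
cv2.imwrite("pics/c6.png",cv2.resize(s[220:310,390:510],(800,600),interpolation=cv2.INTER_CUBIC))
E
```

```text
[-2.79543186  0.65875797 -5.60873851] [ 0.62353518 -0.02851429  0.21750918] [-3.14112573e+00  2.00742072e-03  1.38826154e-01]
```

View pics/c6.png

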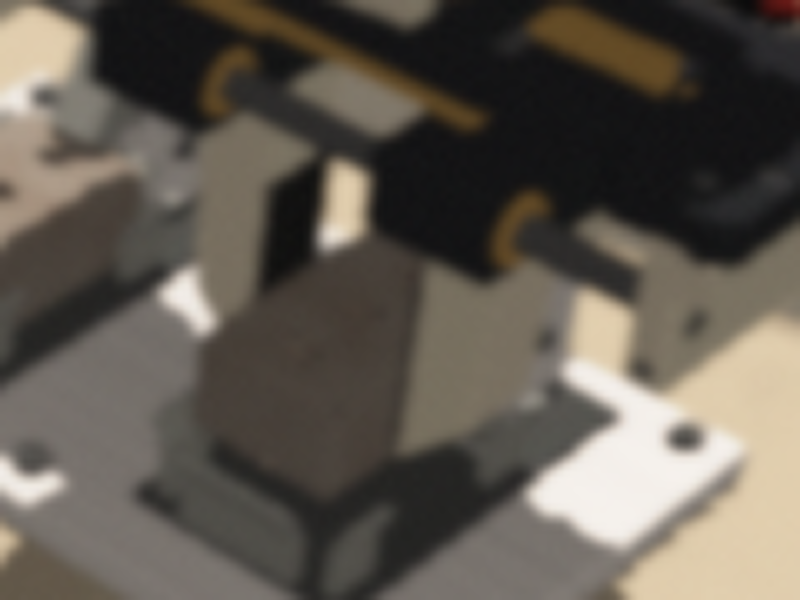

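The block sits between the end guides with its near face just behind the end stop. The bottom near corners are at (200,432) and (322,497) in the crop.

{"name": "shift_gripper", "arguments": {
  "plan": [
    [[0,0,0],[0,0,0]],
    [[0,0,0],[0,0,0]],
    [[0,0,0],[0,0,0]]
  ]
}}

```text
time: 7.85
tool_pos: [0.624, -0.0285, 0.2186]
tool_rot: [3.141, -0.0, 0.139]
contact_force: [-2.9, 0.0, -4.4]
opening: 0.0359
grip_force: 40.0
```

```bash
python3 - <<'E'
from cell import robot
from h import *
S,cs=get(robot,"side")
a=np.radians(8);R=np.array([[np.cos(a),-np.sin(a)],[np.sin(a),np.cos(a)]]); c=np.array([.62865,.02265])
F=lambda X,z:np.round(R.T@(onz(cs,390+(X[0]+.5)/6.667-.5,220+(X[1]+.5)/6.667-.5,z)[:2]-c)*1000,1)
print('bottom',F((200,432),.035),F((322,497),.035),'top',F((205,350),.059),F((320,410),.059))
print('stop top bar',F((205,455),.025),F((300,525),.025), F((205,455),.033),F((300,525),.033))
print(robot.observe()['contact_force'])
E
```

```text
bottom [-45.2 -36.1] [-43.6 -66.3] top [-48.5 -37.2] [-47.1 -65.3]
stop top bar [-40.2 -34.4] [-43.7 -62.2] [-48.4 -40.1] [-51.8 -67.4]
[-3.61933111 -0.66779115 -5.04305994]
```

{"name": "shift_gripper", "arguments": {
  "plan": [
    [[0,0,0.004],[0,0,0]],
    [[0,0,0.004],[0,0,0]],
    [[0,0,0.004],[0,0,0]],
    [[0,0,0],[0,0,0]],
    [[0,0,0],[0,0,0]]
  ]
}}

```text
time: 8.32
tool_pos: [0.6239, -0.0286, 0.2062]
tool_rot: [3.141, -0.0, 0.139]
contact_force: [-2.9, -1.7, -3.4]
opening: 0.0357
grip_force: 40.0
```

{"name": "shift_gripper", "arguments": {
  "plan": [
    [[0,0,0.003],[0,0,0]],
    [[0,0,0.003],[0,0,0]],
    [[0,0,0.002],[0,0,0]],
    [[0,0,0],[0,0,0]],
    [[0,0,0],[0,0,0]]
  ]
}}

```text
time: 8.73
tool_pos: [0.6239, -0.0285, 0.198]
tool_rot: [3.142, 0.0, 0.139]
contact_force: [-2.6, -1.7, -6.1]
opening: 0.0359
grip_force: 40.0
```

{"name": "shift_gripper", "arguments": {
  "plan": [
    [[0,0,0.001],[0,0,0]],
    [[0,0,0.001],[0,0,0]],
    [[0,0,0.001],[0,0,0]],
    [[0,0,0],[0,0,0]],
    [[0,0,0],[0,0,0]]
  ]
}}

```text
time: 9.15
tool_pos: [0.6244, -0.0286, 0.1961]
tool_rot: [3.141, -0.002, 0.139]
contact_force: [-0.5, -0.8, -2.5]
opening: 0.036
grip_force: 40.0
```

{"name": "shift_gripper", "arguments": {
  "plan": [
    [[0,0,0.001],[0,0,0]],
    [[0,0,0.001],[0,0,0]],
    [[0,0,0],[0,0,0]],
    [[0,0,0],[0,0,0]]
  ]
}}

```text
time: 9.48
tool_pos: [0.6244, -0.0285, 0.1953]
tool_rot: [3.141, -0.003, 0.139]
contact_force: [-3.4, 0.1, 5.8]
opening: 0.0356
grip_force: 40.0
```

{"name": "shift_gripper", "arguments": {
  "plan": [
    [[0,0,0.001],[0,0,0]],
    [[0,0,0.001],[0,0,0]],
    [[0,0,0.001],[0,0,0]],
    [[0,0,0],[0,0,0]],
    [[0,0,0],[0,0,0]]
  ]
}}

```text
time: 9.9
tool_pos: [0.6243, -0.0285, 0.1953]
tool_rot: [3.14, -0.004, 0.139]
contact_force: [-11.2, 0.4, 26.6]
opening: 0.0357
grip_force: 40.0
```

```bash
python3 - <<'E'
from cell import robot
from h import *
s,cs=get(robot,"side"); t,ct=get(robot,"top"); cv2.imwrite("pics/side7.png",s)
cv2.imwrite("pics/c7.png",cv2.resize(s[220:310,390:510],(800,600),interpolation=cv2.INTER_CUBIC))
print(robot.observe()['contact_force'],robot.observe()['torque'])
E
```

```text
[-10.41170944   0.19733038  26.77053152] [ 0.24614639  2.06825253 -0.03587663]
```

It met a hard stop at exactly the expected height: TCP 0.1953 against 0.1823 + 0.013. I'll ease the push, open the fingers and rise.

{"name": "shift_gripper", "arguments": {
  "plan": [
    [[0,0,-0.002],[0,0,0]],
    [[0,0,-0.002],[0,0,0]],
    [[0,0,0],[0,0,0]]
  ]
}}

```text
time: 10.25
tool_pos: [0.6244, -0.0286, 0.1953]
tool_rot: [3.141, -0.002, 0.139]
contact_force: [-2.3, 1.1, 11.9]
opening: 0.0358
grip_force: 40.0
```

{"name": "shift_gripper", "arguments": {
  "plan": [
    [[0,0,0],[0,0,0]],
    [[0,0,0],[0,0,0]],
    [[0,0,0],[0,0,0]],
    [[0,0,0],[0,0,0]],
    [[0,0,0],[0,0,0]],
    [[0,0,0],[0,0,0]]
  ],
  "jaw": 0.058
}}

```text
time: 10.75
tool_pos: [0.6242, -0.0286, 0.1945]
tool_rot: [3.141, -0.001, 0.139]
contact_force: [0.8, -1.2, 0.3]
opening: 0.0582
grip_force: 0.0
```

Next I rise clear and move back toward the robot, so the cameras can see the slot.

{"name": "shift_gripper", "arguments": {
  "plan": [
    [[0,0,-0.01],[0,0,0]],
    [[0,0,-0.02],[0,0,0]],
    [[0,0,-0.03],[0,0,0]],
    [[0,0,-0.03],[0,0,0]],
    [[0,0,-0.03],[0,0,0]],
    [[0,0,-0.03],[0,0,0]],
    [[-0.03,0,0],[0,0,0]],
    [[-0.03,0,0],[0,0,0]]
  ]
}}

```text
time: 11.42
tool_pos: [0.5648, -0.0369, 0.3476]
tool_rot: [3.139, -0.007, 0.14]
contact_force: [-1.4, -0.2, 0.5]
opening: 0.058
grip_force: 0.0
```

{"name": "shift_gripper", "arguments": {
  "plan": [
    [[-0.035,0,0],[0,0,0]],
    [[-0.035,0,0],[0,0,0]],
    [[-0.035,0,0],[0,0,0]],
    [[-0.035,0,0],[0,0,0]],
    [[-0.02,0,0],[0,0,0]],
    [[0,0,0],[0,0,0]],
    [[0,0,0],[0,0,0]]
  ]
}}

```text
time: 12.0
tool_pos: [0.4057, -0.0591, 0.3456]
tool_rot: [3.14, -0.003, 0.138]
contact_force: [-0.1, 0.3, 0.2]
opening: 0.0583
grip_force: 0.0
```

```bash
python3 - <<'E'
from cell import robot
from h import *
s,cs=get(robot,"side"); t,ct=get(robot,"top")
c=lambda im,x,y,w,h:cv2.resize(im[y:y+h,x:x+w],(400,300),interpolation=cv2.INTER_CUBIC)
cv2.imwrite("pics/c8.png",np.hstack([c(t,300,135,133,100),c(s,340,215,168,126)]))
E
```

```text
(no output)
```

View pics/c8.png

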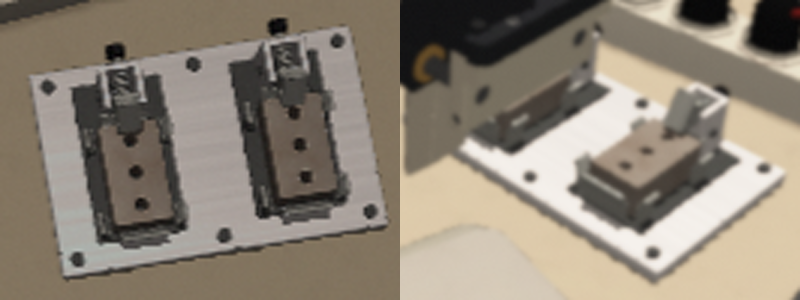

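The block lies flat in the right slot with its three holes up, the middle one at (299,144). The latch tip covers its far end and the knob is at (278,24), where it was before pressing, as on the full slot.

```bash
python3 -c "
from cell import robot
print(robot.hand_in())"
```

```text
the job is handed in; nothing more can be done
None
```

The setting block lies flat, holes up, in the previously empty right-hand slot with the latch back out over it; the gripper is clear and the job was handed in at about 12 s.

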